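Sweep the brass spacers through the gate

TASK

With your fingertips, sweep the three brass spacer discs along the sorting tray and through the narrow gate, one at a time, so that each drops into the slot behind it. Keep the discs on the tray floor - do not lift any of them - and leave the star knob, the ink jar and everything else on the bench where they are.

Things in the scene. Friction and masses are not known exactly. Their poses are not given: they have to be found in the camera images.
- tray: fixed sorting tray: a raised box with flat grey floor, red rim, and a white slot at one end. Origin at bench height; z up, x along the tray from its closed end to the gate, y across. The floor is 65 mm above the bench and spans x -180..110 mm, y -120..120 mm inside the rim. Rim and gate wall are 10 mm thick and stand 16 mm above the floor.
- gate (a point): middle of the gate at floor height (tray x 110 mm, y 0); axes as the tray, x points out into the slot. The gate is a 48 mm wide gap in the gate wall (x 110..120 mm). The floor ends at the wall's inner face, where this point lies; the slot drops away right there, so a disc falls in by itself once its centre is pushed past this edge.
- slot (a point): centre of the slot's black bottom, 59 mm below the tray floor and 32.5 mm beyond the gate point; the slot is open above, 65 mm long (x) by 52 mm wide (y); its white side walls are as high as the rim, its end wall rises 30 mm above the floor level; axes as the tray
- disc_a: brass spacer disc lying flat on the tray floor, 34 mm diameter, 12 mm thick, about 90 g, a black dot on top; slides freely; starts on the tray's +y side; origin at the centre of its underside (z along its axis)
- disc_b: brass spacer disc lying flat on the tray floor, 34 mm diameter, 12 mm thick, about 90 g, a black dot on top; slides freely; starts on the tray's -y side; origin at the centre of its underside (z along its axis)
- disc_c: brass spacer disc lying flat on the tray floor, 34 mm diameter, 12 mm thick, about 90 g, a black dot on top; slides freely; starts near the tray's middle line, farther from the gate than the other two; origin at the centre of its underside (z along its axis)
- star_knob: black star-shaped clamp knob standing on the sorting tray near its closed end; 35 mm across, 24 mm high with its steel stem; bystander; origin at the centre of its underside
- ink_jar: small amber glass sample jar with a blue cap on the sorting tray near its closed end; 32 mm diameter, 30 mm high; bystander; origin at the centre of its underside
- ink_tin: blue ink tin on the bench, 100 mm diameter, 110 mm high; bystander; origin at the centre of its underside
- squeegee: wooden squeegee lying on the bench, 300 mm long (its x), about 50 mm wide, 45 mm high; bystander; origin at the centre of its underside
- tape_roll: yellow tape roll lying on the bench, 90 mm diameter, 24 mm high; bystander; origin at the centre of its underside
- spatula: ink spatula lying on the bench; bystander; origin under its middle, x along its length

How it is judged:
On the way, in this order (a step that is already met when the one before it is completed fails the run):
1. exactly one disc has dropped into the slot ((((x of disc_a in the frame of slot between -0.034 and 0.034 m and y of disc_a in the frame of slot between -0.027 and 0.027 m and z of disc_a in the frame of slot below 0.05 m) and not (x of disc_b in the frame of slot between -0.034 and 0.034 m and y of disc_b in the frame of slot between -0.027 and 0.027 m and z of disc_b in the frame of slot below 0.05 m) and not (x of disc_c in the frame of slot between -0.034 and 0.034 m and y of disc_c in the frame of slot between -0.027 and 0.027 m and z of disc_c in the frame of slot below 0.05 m)) or (not (x of disc_a in the frame of slot between -0.034 and 0.034 m and y of disc_a in the frame of slot between -0.027 and 0.027 m and z of disc_a in the frame of slot below 0.05 m) and (x of disc_b in the frame of slot between -0.034 and 0.034 m and y of disc_b in the frame of slot between -0.027 and 0.027 m and z of disc_b in the frame of slot below 0.05 m) and not (x of disc_c in the frame of slot between -0.034 and 0.034 m and y of disc_c in the frame of slot between -0.027 and 0.027 m and z of disc_c in the frame of slot below 0.05 m)) or (not (x of disc_a in the frame of slot between -0.034 and 0.034 m and y of disc_a in the frame of slot between -0.027 and 0.027 m and z of disc_a in the frame of slot below 0.05 m) and not (x of disc_b in the frame of slot between -0.034 and 0.034 m and y of disc_b in the frame of slot between -0.027 and 0.027 m and z of disc_b in the frame of slot below 0.05 m) and (x of disc_c in the frame of slot between -0.034 and 0.034 m and y of disc_c in the frame of slot between -0.027 and 0.027 m and z of disc_c in the frame of slot below 0.05 m)))), for 0.2 s.
2. exactly two discs are in the slot ((((x of disc_a in the frame of slot between -0.034 and 0.034 m and y of disc_a in the frame of slot between -0.027 and 0.027 m and z of disc_a in the frame of slot below 0.05 m) and (x of disc_b in the frame of slot between -0.034 and 0.034 m and y of disc_b in the frame of slot between -0.027 and 0.027 m and z of disc_b in the frame of slot below 0.05 m) and not (x of disc_c in the frame of slot between -0.034 and 0.034 m and y of disc_c in the frame of slot between -0.027 and 0.027 m and z of disc_c in the frame of slot below 0.05 m)) or ((x of disc_a in the frame of slot between -0.034 and 0.034 m and y of disc_a in the frame of slot between -0.027 and 0.027 m and z of disc_a in the frame of slot below 0.05 m) and not (x of disc_b in the frame of slot between -0.034 and 0.034 m and y of disc_b in the frame of slot between -0.027 and 0.027 m and z of disc_b in the frame of slot below 0.05 m) and (x of disc_c in the frame of slot between -0.034 and 0.034 m and y of disc_c in the frame of slot between -0.027 and 0.027 m and z of disc_c in the frame of slot below 0.05 m)) or (not (x of disc_a in the frame of slot between -0.034 and 0.034 m and y of disc_a in the frame of slot between -0.027 and 0.027 m and z of disc_a in the frame of slot below 0.05 m) and (x of disc_b in the frame of slot between -0.034 and 0.034 m and y of disc_b in the frame of slot between -0.027 and 0.027 m and z of disc_b in the frame of slot below 0.05 m) and (x of disc_c in the frame of slot between -0.034 and 0.034 m and y of disc_c in the frame of slot between -0.027 and 0.027 m and z of disc_c in the frame of slot below 0.05 m)))), for 0.2 s.
3. all three discs are in the slot (((x of disc_a in the frame of slot between -0.034 and 0.034 m and y of disc_a in the frame of slot between -0.027 and 0.027 m and z of disc_a in the frame of slot below 0.05 m) and (x of disc_b in the frame of slot between -0.034 and 0.034 m and y of disc_b in the frame of slot between -0.027 and 0.027 m and z of disc_b in the frame of slot below 0.05 m) and (x of disc_c in the frame of slot between -0.034 and 0.034 m and y of disc_c in the frame of slot between -0.027 and 0.027 m and z of disc_c in the frame of slot below 0.05 m))), for 0.2 s.
At the end, for the whole second after the job is handed in: All three brass discs lie at rest (under 30 mm/s) inside the slot, their origins within its walls and at least 9 mm below the tray floor; the star knob, ink jar and other bystanders are within 20 mm of where they stood (x of disc_a in the frame of slot between -0.034 and 0.034 m and y of disc_a in the frame of slot between -0.027 and 0.027 m and z of each of disc_a, disc_b, disc_c in the frame of slot below 0.05 m and x of disc_b in the frame of slot between -0.034 and 0.034 m and y of disc_b in the frame of slot between -0.027 and 0.027 m and x of disc_c in the frame of slot between -0.034 and 0.034 m and y of disc_c in the frame of slot between -0.027 and 0.027 m and linear speed of each of disc_a, disc_b, disc_c below 0.03 m/s and distance of each of star_knob, ink_jar, ink_tin, squeegee, tape_roll, spatula from where it was at the start of the episode below 0.02 m); the robot touches nothing.
It fails at once if a brass disc is lifted (more than 14 mm off the tray floor) instead of swept along it (z of any of disc_a, disc_b, disc_c in the frame of tray above 0.079 m).
It fails at once if the star knob, ink jar, ink tin, squeegee, tape roll or spatula is moved more than 20 mm (distance of any of star_knob, ink_jar, ink_tin, squeegee, tape_roll, spatula from where it was at the start of the episode above 0.02 m).
It also fails if it takes over 67 s, if anything falls off the work surface, if the arm or the gripper's body presses on something with over 40 N, if the wrist force passes 120 N, or if a joint passes its speed limit or range.

ROBOT

A 6-joint arm with a two-finger parallel gripper is mounted at the origin on the work surface. World frame = base frame: x ahead of the robot, y to its left, z up, the work surface at z = 0. Lengths are in m, angles in rad, forces in N, time in s.
With the tool pointing down it reaches from about 0.225 to 0.875 m from the base axis. Payload 3.4 kg.
Tool frame: the origin (TCP) lies midway between the tips of the shut fingers; the grasp point (between the pads) lies 19 mm behind it (manip.grasp_offset is the distance from the TCP to the grasp point, in m); x points along the fingers, y is the direction in which the jaws open and shut, and the axes are right-handed (so a half turn about x gives the same grasp; the last joint's range is limited). The gripper opens to 85 mm and grips with 20 to 120 N. Pads are 22 mm wide; open, the fingers measure 114 mm over their backs; the gripper's body (76 mm by 85 mm) begins 54 mm behind the grasp point. The pads swing forward as they close: fully open they stand 13 mm farther back than shut.
Start: joints at [-1.4, 0.276, 1.505, -0, 1.361, -0.121], TCP at [0.165, -0.551, 0.231] pointing down, gripper open.
Joint ranges: [-2.89, 2.89], [-0.75, 2.08], [0.22, 2.7], [-1.18, 4.32], [0.11, 2.71], [-2.7, 2.7]. Speed limits (rad/s): [2.57, 2.57, 3.14, 3.14, 3.14, 3.14].

INTERFACE

Orientations are given as a unit quaternion [w, x, y, z].
In Python, from rig import manip gives the robot as it stands.
- The arm moves only by the shell command python3 -m creep 'ROWS' [OPENING] [FORCE]. ROWS is a JSON object of lists of equal length, an entry for each row: "delta_pos": the shift along the tool's x, y, z in cm, a list of three; "dr": the turn, a rotation vector about the tool's x, y, z in rad, a list of three. In form: {"delta_pos": [[dx, dy, dz], ...], "dr": [[rx, ry, rz], ...]}. A call has 1 to 10 rows; each row is the pose to reach, as a shift and turn from the pose commanded when the call began, along the tool's axes at that moment; what a row does not reach only later rows make up. A row lasts 1/10 s, in which the tool goes at most 50 mm and 8.59 degrees, less where a joint would pass 70% of its speed; a pose out of reach is approached as far as the arm can. A call with a gripper value outside its range is refused whole. OPENING is the opening, from -1 (shut) to 1 (fully open), set as the call begins (- or left out, the last holds). The fingers move at their own pace and stop on an object; FORCE is the grip in N (left out, the last holds). Time passes only in rows, so rows that repeat a pose let the fingers close. It gives the time, the measured TCP pose, the force and the opening at its end, in the units of the state.
- manip.get_state(): the state, without advancing time (a new reading comes with each control period).
- manip.get_image(name): name is "scene" or "top" or "wrist"; returns a dict with "pixels" (420x560x3 uint8, blue, green, red), "depth" (420x560 float32, m along the optical axis (not along the pixel's ray), 0 where there is no reading), "intrinsics" (3x3 intrinsics, pixels), "rvec" (rotation vector, rad) and "tvec" (3), from world to camera coordinates, as OpenCV has them. Camera axes: x right, y down, z forward; pixel columns grow to the right and rows downward; lengths in m; the calibration is good to about 2 mm. A picture is of the moment at which its call begins.
- manip.sign_off(): hands the job in, once; it reports no verdict.
The state is a dict: "clock": time; "qpos": joint angles; "qd": joint speeds; "effort": joint torques, N m; "position": TCP position; "ee_rot": TCP orientation; "contact_force": force on the tool from outside, world axes, zero at the start; "moment": the same for the moment, N m; "width": finger opening in m.
Only numpy, scipy, OpenCV 4.12 (cv2) and the standard library are available. Lean on these libraries where they do the work, as an engineer would, in place of code of your own. Each camera call takes 0.05 s, during which the arm holds its last target. There are 200 camera calls.

## Working session

There is one attempt and no reset: what is moved stays moved. The work goes in short steps, Python scripts to look and compute and a shell command to move; the robot and the scene stay as the last step left them, time stands still between calls to the robot, and variables do not carry over. Pictures are saved under pics/ and viewed, about 8 in all and at most 12, crops included, and the job is handed in when it is done.

```bash
ls; mkdir -p pics
python3 - <<'E'
from rig import manip
import cv2
s=manip.get_state();print({k:s[k] for k in('clock','position','ee_rot','width')})
a=manip.get_image("top");b=manip.get_image("scene")
cv2.imwrite("pics/top0.png",a["pixels"]);cv2.imwrite("pics/sc0.png",b["pixels"])
E
```

```text
pics
{'clock': 0.0, 'position': array([ 0.16531098, -0.55016685,  0.23043951]), 'ee_rot': array([-0.10214497, -0.6995784 , -0.10343774,  0.69961211]), 'width': 0.08488221306244378}
```

View pics/top0.png

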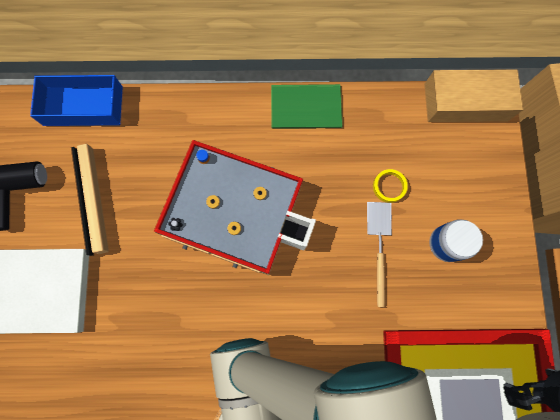

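The top view shows the tray with its gate/slot at about (296,230). The discs are at about (260,193), (213,201) and (234,228), the jar at (202,155) and the knob at (175,224).

```bash
cat > h.py <<'E'
import numpy as np,cv2
from rig import manip
from scipy.spatial.transform import Rotation as R
def ray(im,uv,z):
    K=im["intrinsics"];Rm=cv2.Rodrigues(np.float64(im["rvec"]))[0];t=np.ravel(im["tvec"])
    uv=np.atleast_2d(uv).astype(float);d=np.c_[uv,np.ones(len(uv))]@np.linalg.inv(K).T@Rm
    c=-Rm.T@t
    return c+d*((z-c[2])/d[:,2])[:,None]
def blobs(im,lo,hi,amin):
    m=cv2.inRange(cv2.cvtColor(im["pixels"],cv2.COLOR_BGR2HSV),lo,hi)
    cs=cv2.findContours(m,cv2.RETR_EXTERNAL,cv2.CHAIN_APPROX_NONE)[0]
    return [c[:,0] for c in cs if cv2.contourArea(c)>amin]
E
python3 - <<'E'
from h import *
im=manip.get_image("top")
hsv=cv2.cvtColor(im["pixels"],cv2.COLOR_BGR2HSV)
for p in[(260,187),(213,195),(200,260),(193,145),(250,225),(202,155)]:print(p,hsv[p[1],p[0]])
# red rim
m=cv2.inRange(hsv,(0,180,80),(5,255,255))|cv2.inRange(hsv,(174,180,80),(180,255,255))
m[:,330:]=0
cv2.imwrite("pics/m.png",m)
pts=np.argwhere(m)[:,::-1]
w=ray(im,pts,0.081)[:,:2].astype(np.float32)
r=cv2.minAreaRect(w);print(r);print(cv2.boxPoints(r))
for c in blobs(im,(12,120,120),(25,255,255),20):
    mn=c.mean(0)
    if 150<mn[0]<300 and 140<mn[1]<275:
        W=ray(im,c,0.077);k=cv2.minEnclosingCircle(W[:,:2].astype(np.float32));print("gold",mn,k)
K=im["intrinsics"];print(K[0,0],-cv2.Rodrigues(np.float64(im["rvec"]))[0].T@np.ravel(im["tvec"]))
for uv in[(193,143),(301,180),(268,270),(157,231)]:print(uv,ray(im,uv,.081), im["depth"][uv[1],uv[0]])
print("slot",ray(im,(294,230),.006),"jar",ray(im,(202,155),.095),"knob",ray(im,(176,224),.08))
E
```

```text
(260, 187) [ 21 180 228]
(213, 195) [ 20 145 206]
(200, 260) [ 15 168 220]
(193, 145) [  1 224 142]
(250, 225) [106  42 164]
(202, 155) [109 224 228]
((0.5672682523727417, 0.06943119317293167), (0.3087199926376343, 0.259041965007782), 69.35160064697266)
[[ 0.39163515 -0.02933975]
 [ 0.6340367  -0.12068629]
 [ 0.7429013   0.16820213]
 [ 0.5004998   0.25954866]]
gold [246.54034537 213.86687598] ((0.5681175589561462, -0.08179280161857605), 0.8460575342178345)
448.3933148492678 [ 0.33360792 -0.0384219   1.20255093]
(193, 143) [[0.73262911 0.16576958 0.081     ]] 1.178572
(301, 180) [[ 0.62961586 -0.11601204  0.081     ]] 1.1563727
(268, 270) [[ 0.40000638 -0.02910236  0.081     ]] 1.1089349
(157, 231) [[0.49998879 0.2500876  0.081     ]] 1.1258116
slot [[ 0.5104995  -0.09924463  0.006     ]] jar [[0.69485386 0.13909435 0.095     ]] knob [[0.51758803 0.20304402 0.08      ]]
```

View pics/sc0.png

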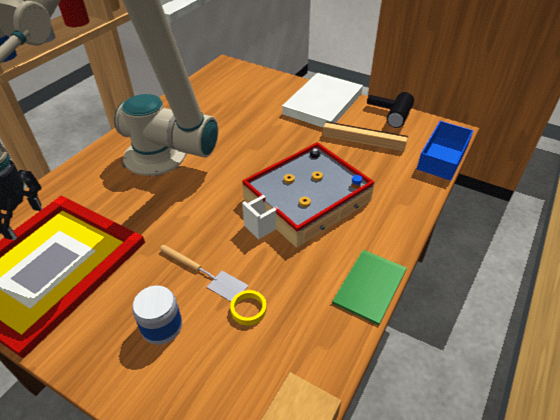

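```bash
cat >> h.py <<'E'
ex=np.array([-0.3526,-0.9358]);ey=np.array([0.9358,-0.3526]);O=np.array([0.5549,0.0367])
def tray(w): w=np.atleast_2d(w)[:,:2]-O; return np.c_[w@ex,w@ey]*1000
def discs(im):
    hsv=cv2.cvtColor(im["pixels"],cv2.COLOR_BGR2HSV)
    m=cv2.inRange(hsv,(12,100,100),(28,255,255));n,l,s,c=cv2.connectedComponentsWithStats(m)
    for i in range(1,n):
        if s[i,4]<40:continue
        p=np.argwhere(l==i)[:,::-1];t=tray(ray(im,p,.077))
        lo,hi=t.min(0),t.max(0);c=(lo+hi)/2
        if -185<c[0]<180 and abs(c[1])<125 and max(hi-lo)<60:print("disc",c.round(1),"size",(hi-lo).round(1),"px",p.mean(0).round())
def pose():
    s=manip.get_state();q=np.ravel(s["ee_rot"]);r=R.from_quat(q,scalar_first=True).as_matrix();p=np.ravel(s["position"])
    return p,r,s
E
python3 - <<'E'
from h import *
im=manip.get_image("top");discs(im);im=manip.get_image("scene");print("scene");discs(im)
p,r,s=pose();print(p,r.round(3))
im=manip.get_image("top")
print("jar",tray(ray(im,(202,155),.095)),"knob",tray(ray(im,(176,224),.08)),"slot",tray(ray(im,(294,230),.006)),"tcp",tray(p))
E
```

```text
disc [27.3 55.9] size [33.7 33.3] px [260. 193.]
disc [-78.2  -6.3] size [33.7 32.8] px [213. 201.]
disc [ -2.1 -51.8] size [33.7 33. ] px [234. 228.]
scene
disc [-70.9  -2.6] size [39.  34.8] px [317. 175.]
disc [  4.9 -48.2] size [38.1 35.3] px [288. 178.]
disc [34.9 60.8] size [37.9 37. ] px [304. 201.]
[ 0.16538189 -0.55046117  0.23088843] [[-0.     0.288 -0.958]
 [ 0.001 -0.958 -0.288]
 [-1.    -0.001 -0.   ]]
jar [[-145.16836098   94.8645805 ]] knob [[-142.50853686  -93.56944323]] slot [[142.87260081   6.38409027]] tcp [[ 686.80950763 -157.47802366]]
```

```bash
cat >> h.py <<'E'
def go(*wps):
    """waypoints (tray x mm, y mm, z m, tray-frame angle deg of tool z) -> cm / rad in the current tool axes"""
    p,r,s=pose();print("t",np.round(s["clock"],2),"tcp tray",tray(p).round(1),"z",p[2].round(4),"w",np.round(s["width"],4),"F",np.round(s["contact_force"],1))
    for x,y,z,a in wps:
        w=np.r_[O+(x*ex+y*ey)/1000,z];c=np.radians(a)
        tz=np.r_[np.cos(c)*ex+np.sin(c)*ey,0];tx=np.r_[0,0,-1];T=np.c_[tx,np.cross(tz,tx),tz]
        print((r.T@(w-p)*100).round(2),R.from_matrix(r.T@T).as_rotvec().round(3))
E
python3 - <<'E'
from h import *
go((2.4,84.6,.23,-49),(2.4,84.6,.11,-49))
E
```

```text
t 0.3 tcp tray [[ 686.9 -157.5]] z 0.231 w 0.0852 F [-0.3  0.  -0.5]
[  0.13 -39.71 -60.78] [-0.063 -0.     0.001]
[ 12.13 -39.71 -60.78] [-0.063 -0.     0.001]
```

```bash
python3 -m creep '{"delta_pos":[[0,-1,-1.5],[0,-3,-4.6],[0,-5.5,-8.4],[0,-8,-12.2],[0,-10.5,-16],[0,-13,-19.9],[0,-15.5,-23.7],[0,-18,-27.5],[0,-20.5,-31.3],[0,-23,-35.2]],"dr":[[0,0,0],[0,0,0],[0,0,0],[0,0,0],[0,0,0],[0,0,0],[0,0,0],[0,0,0],[0,0,0],[0,0,0]]}' -0.62 20
python3 - <<'E'
from h import *
go((2.4,84.6,.23,-49),(2.4,84.6,.1,-49))
E
```

```text
clock: 1.3
position: [0.437, -0.2263, 0.2316]
ee_rot: [0.103, 0.7, 0.103, -0.699]
contact_force: [-0.1, -1.3, 0.7]
width: 0.0161
t 1.3 tcp tray [[287.7 -17.6]] z 0.2316 w 0.0161 F [-0.1 -1.3  0.7]
[  0.17 -16.47 -25.44] [-0.063 -0.    -0.   ]
[ 13.17 -16.47 -25.43] [-0.063 -0.    -0.   ]
```

```bash
python3 -m creep '{"delta_pos":[[0,-2.5,-3.8],[0,-5,-7.6],[0,-7.5,-11.5],[0,-10,-15.3],[0,-12.5,-19.1],[0,-14.5,-22.5],[2,-16,-25],[6,-16.6,-25.5],[10,-16.6,-25.5],[12,-16.6,-25.5]],"dr":[[0,0,0],[0,0,0],[-0.06,0,0],[-0.06,0,0],[-0.06,0,0],[-0.06,0,0],[-0.06,0,0],[-0.06,0,0],[-0.06,0,0],[-0.06,0,0]]}'
python3 - <<'E'
from h import *
im=manip.get_image("top");w=manip.get_image("wrist")
cv2.imwrite("pics/w1.png",np.hstack([cv2.resize(im["pixels"][130:290,140:340],(400,320)),cv2.resize(w["pixels"],(400,320))]))
discs(im)
go((2.4,84.6,.069,-49))
E
```

```text
clock: 2.3
position: [0.6299, 0.0053, 0.1076]
ee_rot: [-0.123, -0.694, -0.125, 0.698]
contact_force: [0.2, 0.3, 0.5]
width: 0.0161
t 2.4 tcp tray [[ 3.7 81. ]] z 0.1076 w 0.0168 F [-0.7 -0.5  0.3]
[ 3.86  0.15 -0.38] [-0.003  0.008  0.004]
```

View pics/w1.png

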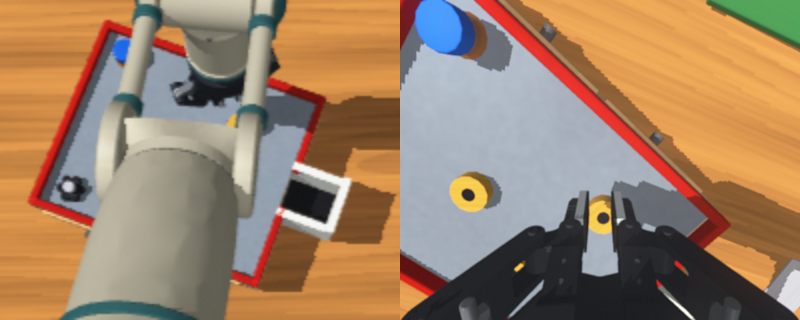

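The wrist view shows disc_a at crop (603,218), directly below the fingertips (tool z points down in the picture) and centred between them, with disc_c at (468,193). Now I'll measure the disc with the wrist camera to check the alignment.

Run:
```python
from h import *
w=manip.get_image("wrist");discs(w)
p,r,s=pose()
m=cv2.inRange(cv2.cvtColor(w["pixels"],cv2.COLOR_BGR2HSV),(0,200,100),(4,255,255))
# far rim top outer/inner edge at y=+120..130 and tcp projection
K=w["intrinsics"]
print("tcp px",cv2.projectPoints(p[None],np.float64(w["rvec"]),np.float64(w["tvec"]),K,None)[0].ravel())
ys=np.argwhere(m)[:,::-1];t=tray(ray(w,ys,.081));k=(t[:,0]>-60)&(t[:,0]<60)&(t[:,1]>100);print("rim y",np.percentile(t[k,1],[2,50,98]))
k=(abs(t[:,1])<130)&(abs(t[:,1])>40)&(t[:,0]>90);print("gate wall x",np.percentile(t[k,0],[2,50,98]))
```

```text
disc [-137.5  101.1] size [21.1 27.4] px [110.  58.]
disc [-79.2  -0.8] size [33.7 40.6] px [101. 251.]
disc [24.8 59.6] size [36. 36.] px [280. 280.]
disc [ -1.2 -38.7] size [ 6.2 14.5] px [167. 349.]
disc [130.3  68.9] size [12.6  4. ] px [397. 354.]
tcp px [280.58534308 263.90316614]
rim y [123.58140793 127.58634994 131.53458843]
gate wall x [ 91.32285629 112.00149324 118.05611409]
```

```bash
python3 -m creep '{"delta_pos":[[1,0.1,-0.5],[2,0.1,-0.5],[3,0.1,-0.5],[3.6,0.1,-0.5],[3.8,0.1,-0.5],[3.8,0.1,-0.5]],"dr":[[0,0,0],[0,0,0],[0,0,0],[0,0,0],[0,0,0],[0,0,0]]}'
python3 - <<'E'
from h import *
w=manip.get_image("wrist");discs(w)
cv2.imwrite("pics/w2.png",w["pixels"])
go((2.4,84.6,.069,-49))
E
```

```text
clock: 3.05
position: [0.6376, 0.0039, 0.0729]
ee_rot: [-0.124, -0.696, -0.124, 0.696]
contact_force: [-0.1, -0.6, -0.0]
width: 0.016
disc [-137.6  102.2] size [23.7 27.7] px [62. 59.]
disc [-79.1   0.3] size [33.8 43.3] px [ 61. 291.]
disc [25.3 60.6] size [36.3 38.7] px [279. 325.]
disc [  9.8 -42.9] size [ 2.9 13.5] px [153. 415.]
t 3.1 tcp tray [[ 1.5 89.3]] z 0.0733 w 0.016 F [0.1 0.1 0.3]
[ 0.43 -0.24  0.42] [-0.004 -0.    -0.   ]
```

View pics/w2.png

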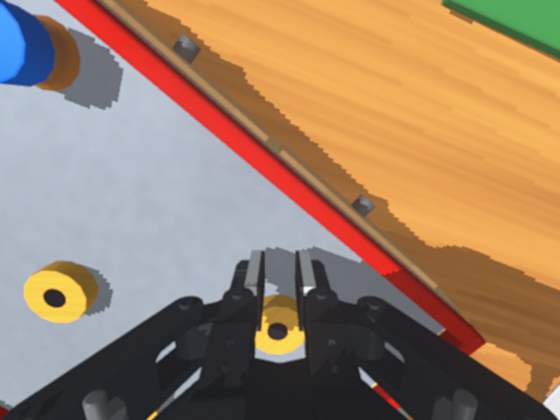

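```bash
cat >> h.py <<'E'
def wp(dx,dy,a,z=.068,d=26): c=np.radians(a); return (dx-d*np.cos(c),dy-d*np.sin(c),z,a)
E
python3 - <<'E'
from h import *
go(wp(68,11,-49))
E
```

```text
t 3.1 tcp tray [[ 1.5 89.3]] z 0.0733 w 0.016 F [0.1 0.1 0.3]
[ 0.53 -0.09  7.67] [-0.004 -0.    -0.   ]
```

```bash
python3 -m creep '{"delta_pos":[[0.3,0,0],[0.5,0,0.3],[0.5,0,1.1],[0.5,0,2.1],[0.5,0,3.2],[0.5,0,4.3],[0.5,-0.1,5.4],[0.5,-0.1,6.4],[0.5,-0.1,7.2],[0.5,-0.1,7.7]],"dr":[[0,0,0],[0,0,0],[0,0,0],[0,0,0],[0,0,0],[0,0,0],[0,0,0],[0,0,0],[0,0,0],[0,0,0]]}'
python3 - <<'E'
from h import *
w=manip.get_image("wrist");discs(w)
cv2.imwrite("pics/w3.png",w["pixels"])
go(*[wp(68+x,11-y,a) for x,y,a in[(1.5,1.5,-45),(3,3,-40),(5,4.5,-35),(7,6,-30),(9,7,-25),(11,8,-20),(13,8.5,-15),(15,9,-10),(17,9.2,-5),(19,9.4,0)]])
E
```

```text
clock: 4.1
position: [0.5644, -0.022, 0.0684]
ee_rot: [0.124, 0.696, 0.124, -0.696]
contact_force: [1.4, 0.4, -0.1]
width: 0.0159
disc [-74.5  -1.1] size [31.8 38.6] px [ 30. 154.]
disc [102.2  98.9] size [ 0.5 42.4] px [448. 237.]
disc [ -3.  -45.9] size [33.1 42.9] px [110. 307.]
disc [67.8 11.8] size [35.2 37.3] px [280. 310.]
t 4.15 tcp tray [[51.8 29.1]] z 0.0684 w 0.0161 F [-1.   0.1 -0.6]
[ 0.04 -0.13  0.04] [-0.074  0.001  0.   ]
[ 0.04 -0.34  0.28] [-0.161  0.001  0.   ]
[ 0.04 -0.51  0.57] [-0.248  0.001  0.   ]
[ 0.04 -0.67  0.88] [-0.335  0.001  0.   ]
[ 0.04 -0.8   1.17] [-0.423  0.001  0.   ]
[ 0.04 -0.91  1.48] [-0.51   0.001  0.   ]
[ 0.04 -0.99  1.77] [-0.597  0.001  0.   ]
[ 0.04 -1.05  2.07] [-0.684  0.001  0.   ]
[ 0.04 -1.08  2.37] [-0.772  0.001  0.001]
[ 0.04 -1.1   2.68] [-0.859  0.001  0.001]
```

View pics/w3.png

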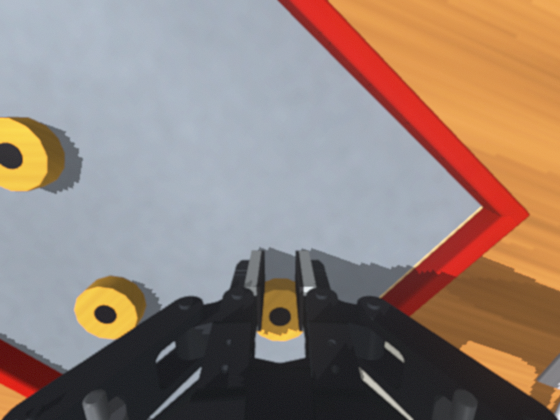

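disc_a moved exactly as planned and sits centred in the cradle (280,316). disc_b is at (105,312) and disc_c at (10,154), both undisturbed. Next I pivot behind disc_a.

```bash
python3 -m creep '{"delta_pos":[[0,-0.15,0.1],[0,-0.35,0.3],[0,-0.5,0.6],[0,-0.65,0.9],[0,-0.8,1.2],[0,-0.9,1.5],[0,-1,1.8],[0,-1.05,2.1],[0,-1.1,2.4],[0,-1.1,2.7]],"dr":[[-0.07,0,0],[-0.16,0,0],[-0.25,0,0],[-0.335,0,0],[-0.42,0,0],[-0.51,0,0],[-0.6,0,0],[-0.685,0,0],[-0.77,0,0],[-0.86,0,0]]}'
python3 - <<'E'
from h import *
w=manip.get_image("wrist");discs(w)
t=manip.get_image("top")
cv2.imwrite("pics/w4.png",np.hstack([cv2.resize(t["pixels"][130:290,140:340],(400,320)),cv2.resize(w["pixels"],(400,320))]))
hsv=cv2.cvtColor(w["pixels"],cv2.COLOR_BGR2HSV);m=(hsv[...,2]<40).astype(np.uint8)
go(wp(118,1.5,0,d=24))
E
```

```text
clock: 5.15
position: [0.5364, -0.0205, 0.0683]
ee_rot: [0.404, 0.581, 0.404, -0.58]
contact_force: [0.3, 0.1, 0.0]
width: 0.0166
disc [ -2.8 -49.2] size [33.6 35.1] px [164. 145.]
disc [83.7  2.9] size [38.9 24.4] px [280. 311.]
disc [143.5 -60.9] size [40.5 36. ] px [177. 393.]
disc [143.8  68. ] size [38.8 35.8] px [384. 395.]
t 5.25 tcp tray [[60.3  2.6]] z 0.0683 w 0.0167 F [ 0.3  1.4 -0.5]
[ 0.03 -0.12  3.37] [ 0.001  0.    -0.   ]
```

View pics/w4.png

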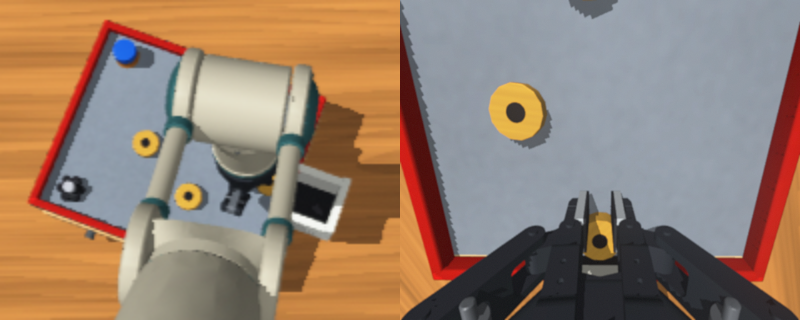

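The wrist view is now symmetric: the gate wall corners are at crop x≈440 and 765, and disc_a is at (600,240). A quick check of the tray's centre line in the arm's frame comes next.

Run:
```python
from h import *
w=manip.get_image("wrist")
hsv=cv2.cvtColor(w["pixels"],cv2.COLOR_BGR2HSV)
m=cv2.inRange(hsv,(0,180,150),(6,255,255))
p=np.argwhere(m)[:,::-1];t=tray(ray(w,p,.081))
for x in(40,60,80,95):
    k=abs(t[:,0]-x)<6
    for s in(-1,1):
        y=t[k&(t[:,1]*s>90),1]
        if len(y):print(x,s,np.percentile(y,[3,97]).round(1))
k=(abs(t[:,1])>60)&(abs(t[:,1])<110)
print("wall x",np.percentile(t[k,0],[1,50,99]).round(1))
```

```text
40 -1 [-127.1 -119.2]
40 1 [122.4 131.5]
60 -1 [-127.1 -119.2]
60 1 [122.4 131.5]
80 -1 [-127.1 -119.4]
80 1 [122.3 131.4]
95 -1 [-127.1 -119.3]
95 1 [122.4 131.3]
wall x [106.6 110.  114.9]
```

```bash
python3 -m creep '{"delta_pos":[[0,0,0.4],[0,0,0.9],[0,-0.05,1.5],[0,-0.05,2.1],[0,-0.05,2.6],[0,-0.05,3.0],[0,-0.05,3.4],[0,-0.05,3.4]],"dr":[[0,0,0],[0,0,0],[0,0,0],[0,0,0],[0,0,0],[0,0,0],[0,0,0],[0,0,0]]}'
python3 - <<'E'
from h import *
w=manip.get_image("wrist");discs(w)
cv2.imwrite("pics/w5.png",w["pixels"])
# goal behind disc_b: lift, over
bx,by=-2.5,-49.5
go((70,2,.068,0),(70,2,.1,0),wp(bx,by,40,.1,36),wp(bx,by,40,.068,36))
E
```

```text
clock: 6.1
position: [0.5234, -0.0529, 0.0683]
ee_rot: [-0.403, -0.581, -0.402, 0.582]
contact_force: [-0.7, 0.8, -0.6]
width: 0.0164
disc [ -3.  -48.8] size [33.6 35.6] px [155.  61.]
disc [108.8   2.3] size [12.3 17.5] px [279. 295.]
disc [103.2  47.8] size [ 0.  22.5] px [366. 286.]
disc [103.2  87.8] size [ 0.  53.3] px [443. 286.]
disc [146.1 -62.5] size [14.9 12.4] px [166. 351.]
disc [146.3  67.5] size [12.8 11.6] px [395. 352.]
disc [177.8 -61.6] size [41.2 36.9] px [177. 393.]
disc [178.4  66.9] size [39.7 35.6] px [384. 394.]
t 6.15 tcp tray [[94.6  2.2]] z 0.0683 w 0.0161 F [ 0.4 -0.2  0.3]
[ 0.03 -0.01 -2.46] [0.001 0.    0.   ]
[-3.17 -0.01 -2.46] [0.001 0.    0.   ]
[ -3.18  -7.47 -12.48] [-0.697  0.     0.   ]
[  0.02  -7.47 -12.48] [-0.697  0.     0.   ]
```

View pics/w5.png

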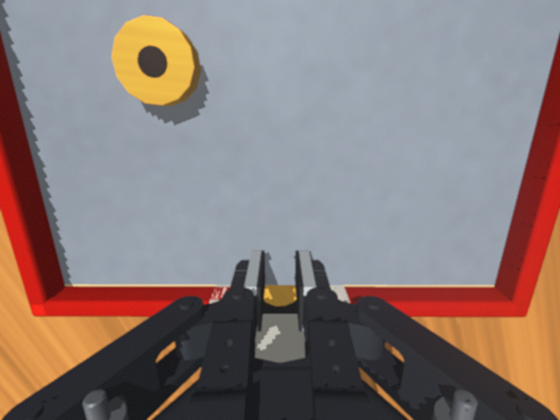

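The disc's remnant shows as a gold patch at (279,295), just over the floor edge (row 286), so it is tipping or already down. I'll back off and look.

```bash
python3 -m creep '{"delta_pos":[[0,0,-0.8],[0,0,-2.5],[-2,0,-4],[-6,0,-5]],"dr":[[0,0,0],[0,0,0],[0,0,0],[0,0,0]]}'
python3 - <<'E'
from h import *
w=manip.get_image("wrist");t=manip.get_image("top")
cv2.imwrite("pics/w6.png",np.hstack([cv2.resize(t["pixels"][130:290,140:340],(400,320)),cv2.resize(w["pixels"],(400,320))]))
discs(t)
E
```

```text
clock: 6.55
position: [0.5392, -0.0036, 0.1261]
ee_rot: [-0.401, -0.579, -0.405, 0.583]
contact_force: [0.6, -0.2, 0.2]
width: 0.0164
disc [ -2.1 -51.8] size [33.7 33. ] px [234. 228.]
disc [142.1  -9.2] size [29.8 29.9] px [293. 232.]
```

View pics/w6.png

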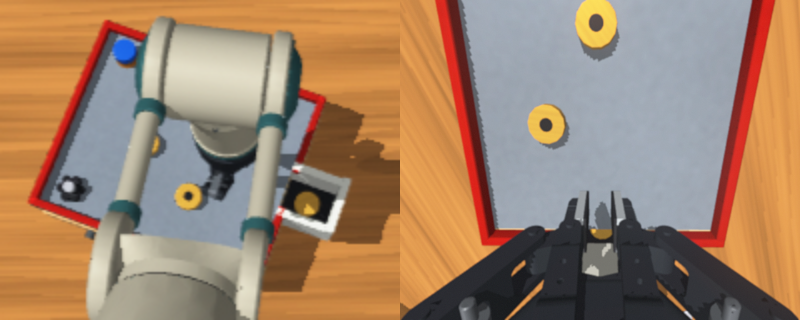

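disc_a lies on the slot's bottom (crop 307,204), so one is in. Now disc_b, at arm-frame (-2.8,-49.5).

Run:
```python
from h import *
bx,by=-2.8,-49.5
go(wp(bx,by,40,.1,36),wp(bx,by,40,.068,36))
```

```text
t 6.65 tcp tray [[41.4  5.7]] z 0.133 w 0.0164 F [ 0.2  0.2 -0.6]
[ 3.24 -7.84 -7.19] [-0.695  0.001 -0.011]
[ 6.44 -7.88 -7.18] [-0.695  0.001 -0.011]
```

```bash
python3 -m creep '{"delta_pos":[[0,-1.5,-1.4],[0,-3.2,-2.9],[0,-4.8,-4.4],[0,-6.4,-5.9],[0,-7.8,-7.2],[1,-7.8,-7.2],[3,-7.8,-7.2],[4,-7.8,-7.2],[4,-7.8,-7.2]],"dr":[[-0.14,0,0],[-0.28,0,0],[-0.42,0,0],[-0.56,0,0],[-0.69,0,0],[-0.69,0,0],[-0.69,0,0],[-0.69,0,0],[-0.69,0,0]]}'
python3 - <<'E'
from h import *
w=manip.get_image("wrist");discs(w)
bx,by=-2.8,-49.5
go(wp(bx,by,40,.068,36),wp(43,-10,40,.068,24))
E
```

```text
clock: 7.55
position: [0.4922, 0.0889, 0.0863]
ee_rot: [0.574, 0.41, 0.576, -0.412]
contact_force: [-0.0, 0.0, 0.7]
width: 0.0161
disc [-79.1  -6.6] size [33.3 39.9] px [432. 261.]
disc [ -3.5 -52.6] size [34.8 34.2] px [280. 304.]
t 7.6 tcp tray [[-27.1 -76.2]] z 0.0873 w 0.0164 F [ 0.2 -0.3  1.3]
[ 1.93  0.49 -0.02] [-0.008 -0.     0.002]
[1.92 0.63 7.22] [-0.008 -0.     0.002]
```

```bash
python3 -m creep '{"delta_pos":[[0.8,0,-0.2],[1.5,0,-0.2],[1.9,0,-0.2],[1.9,0,-0.2]],"dr":[[0,0,0],[0,0,0],[0,0,0],[0,0,0]]}'
python3 - <<'E'
from h import *
w=manip.get_image("wrist");discs(w)
go(wp(-2.8,-49.5,40,.068,36),wp(43,-10,40,.068,24))
p,r,s=pose();print(r.round(3))
E
```

```text
clock: 8.0
position: [0.4924, 0.0911, 0.0687]
ee_rot: [0.575, 0.411, 0.576, -0.411]
contact_force: [-0.6, 0.7, 0.5]
width: 0.0164
disc [-79.1  -7.2] size [33.3 41.1] px [446. 280.]
disc [ -4.2 -51.6] size [36.2 36.9] px [281. 327.]
t 8.05 tcp tray [[-29.  -77.4]] z 0.069 w 0.0164 F [-0.5 -0.3  0.6]
[0.1  0.45 0.2 ] [-0.007 -0.     0.001]
[0.1  0.58 7.44] [-0.007 -0.     0.001]
[[-0.001  0.946  0.325]
 [-0.     0.325 -0.946]
 [-1.    -0.001 -0.   ]]
```

Run:
```python
from h import *
w=manip.get_image("wrist");p,r,s=pose();K=w["intrinsics"]
pr=lambda q:cv2.projectPoints(np.float64([q]),np.float64(w["rvec"]),np.float64(w["tvec"]),K,None)[0].ravel().round(1)
q=lambda z,h:np.r_[(p+r[:,2]*z)[:2],h]
print(pr(p),pr(q(.037,.077)),pr(q(.037,.077)+r[:,1]*.004))
cv2.imwrite("pics/w7.png",w["pixels"][180:400,130:430])
```

```text
[280.3 263.9] [280.4 330.2] [287.6 330.2]
```

View pics/w7.png

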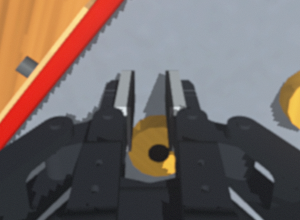

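The dot is at about (287,333) in full-image pixels, 7 px right of the finger mid-line (280), so a 4–5 mm shift along tool +y is needed. This agrees with the ray measurements.

```bash
python3 -m creep '{"delta_pos":[[0.1,0.5,0],[0.1,0.5,0.4],[0.1,0.5,1.1],[0.1,0.5,2.1],[0.1,0.5,3.2],[0.1,0.5,4.3],[0.1,0.55,5.4],[0.1,0.55,6.4],[0.1,0.55,7.1],[0.1,0.55,7.5]],"dr":[[0,0,0],[0,0,0],[0,0,0],[0,0,0],[0,0,0],[0,0,0],[0,0,0],[0,0,0],[0,0,0],[0,0,0]]}'
python3 - <<'E'
from h import *
w=manip.get_image("wrist");discs(w)
go(*[wp(43+x,-10+y,a,d=24) for x,y,a in[(1.5,1.5,36),(4,3.5,32),(6.5,5.5,28),(9,7,24),(12,8.5,20),(15,9.5,16),(18,10.5,12),(21,11,8),(24,11.5,4),(27,11.8,0)]])
E
```

```text
clock: 9.1
position: [0.5227, 0.0212, 0.0682]
ee_rot: [0.575, 0.411, 0.575, -0.411]
contact_force: [0.8, 1.0, 0.8]
width: 0.0162
disc [-78.5  -5.4] size [35.1 37.2] px [463. 134.]
disc [ 99.5 -89.7] size [ 1.  50.7] px [ 96. 297.]
disc [44.5 -9. ] size [37.1 35.6] px [279. 310.]
t 9.15 tcp tray [[ 26.  -24.4]] z 0.0682 w 0.0165 F [-0.2 -0.2  0.8]
[0.02 0.19 0.05] [ 0.062  0.001 -0.   ]
[0.02 0.35 0.38] [ 0.132  0.001 -0.   ]
[0.02 0.51 0.73] [ 0.202  0.001 -0.   ]
[0.02 0.63 1.06] [ 0.272  0.001 -0.   ]
[0.02 0.72 1.43] [ 0.342  0.001 -0.   ]
[0.02 0.76 1.79] [ 0.411  0.001 -0.   ]
[0.02 0.8  2.16] [ 0.481  0.001 -0.   ]
[0.02 0.79 2.5 ] [ 0.551  0.001 -0.   ]
[0.02 0.78 2.86] [ 0.621  0.001 -0.   ]
[0.02 0.74 3.21] [ 0.691  0.001 -0.   ]
```

```bash
python3 -m creep '{"delta_pos":[[0,0.2,0.1],[0,0.35,0.4],[0,0.5,0.75],[0,0.65,1.1],[0,0.7,1.45],[0,0.75,1.8],[0,0.8,2.15],[0,0.8,2.5],[0,0.8,2.85],[0,0.75,3.2]],"dr":[[0.06,0,0],[0.13,0,0],[0.2,0,0],[0.27,0,0],[0.34,0,0],[0.41,0,0],[0.48,0,0],[0.55,0,0],[0.62,0,0],[0.69,0,0]]}'
python3 - <<'E'
from h import *
w=manip.get_image("wrist");discs(w)
go((94.6,2.2,.068,0))
E
```

```text
clock: 10.15
position: [0.54, -0.0056, 0.0682]
ee_rot: [0.402, 0.582, 0.402, -0.582]
contact_force: [0.2, 0.0, 0.3]
width: 0.0164
disc [-68.1  -3.7] size [13.9 31.6] px [267.  17.]
disc [68.4  1.6] size [40.1 24.9] px [281. 311.]
disc [135.8 -69. ] size [24.4 24.8] px [166. 403.]
disc [136.4  71.6] size [23.7 24.7] px [394. 404.]
t 10.2 tcp tray [[45.3  1.2]] z 0.0682 w 0.0164 F [-0.7 -0.5 -0.5]
[0.02 0.11 4.93] [-0.003  0.    -0.   ]
```

```bash
python3 -m creep '{"delta_pos":[[0,0,0.4],[0,0.05,1.1],[0,0.1,1.8],[0,0.1,2.5],[0,0.1,3.1],[0,0.1,3.7],[0,0.1,4.2],[0,0.1,4.6],[0,0.1,5],[0,0.1,5]],"dr":[[0,0,0],[0,0,0],[0,0,0],[0,0,0],[0,0,0],[0,0,0],[0,0,0],[0,0,0],[0,0,0],[0,0,0]]}' && python3 -m creep '{"delta_pos":[[0,0,-0.8],[0,0,-2.5],[-2,0,-4],[-6,0,-5],[-6,0,-5]],"dr":[[0,0,0],[0,0,0],[0,0,0],[0,0,0],[0,0,0]]}'
python3 - <<'E'
from h import *
w=manip.get_image("wrist");t=manip.get_image("top")
cv2.imwrite("pics/w8.png",np.hstack([cv2.resize(t["pixels"][130:290,140:340],(400,320)),cv2.resize(w["pixels"],(400,320))]))
discs(t);print("w");discs(w)
go(wp(-78.5,-5.5,5,.12,38),wp(-78.5,-5.5,5,.068,38))
E
```

```text
clock: 11.2
position: [0.5231, -0.0534, 0.0683]
ee_rot: [-0.403, -0.581, -0.403, 0.581]
contact_force: [-0.7, 0.9, 0.7]
width: 0.0163
clock: 11.7
position: [0.5452, -0.0046, 0.1329]
ee_rot: [0.406, 0.584, 0.401, -0.578]
contact_force: [0.9, 0.0, 0.7]
width: 0.0163
disc [141.6  -9.1] size [59.2 30.8] px [293. 231.]
w
disc [-78.9  -3.9] size [33.9 33.4] px [263.  36.]
disc [113.3   3.6] size [23.5 22.4] px [276. 309.]
disc [154.2 -88.6] size [21.7 18.1] px [166. 351.]
disc [155.4 102.7] size [20.  18.4] px [393. 351.]
t 11.8 tcp tray [[44.   2.4]] z 0.1291 w 0.0163 F [-0.2  0.1 -0.1]
[  0.92  -1.08 -16.04] [-0.085 -0.    -0.002]
[  6.12  -1.1  -16.03] [-0.085 -0.    -0.002]
```

View pics/w8.png

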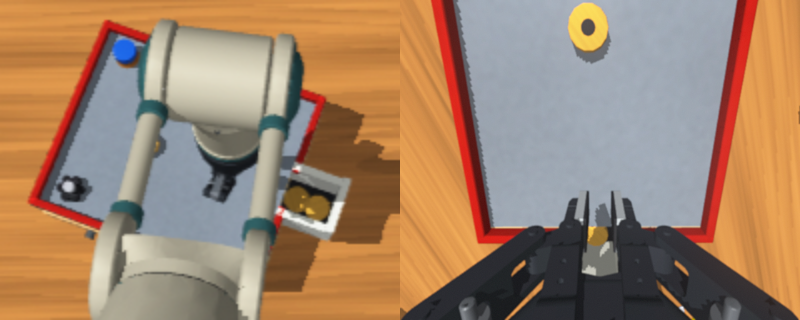

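Two discs lie in the slot (crop 297,200 and 317,210). Now disc_c, at about (-78.7,-4).

```bash
python3 -m creep '{"delta_pos":[[0,0,-1],[0,-0.1,-3.5],[0,-0.3,-6.5],[0,-0.5,-9.5],[0,-0.7,-12.5],[0,-0.9,-15],[1,-0.9,-16],[3,-0.9,-16],[5,-0.9,-16],[5,-0.9,-16]],"dr":[[0,0,0],[-0.03,0,0],[-0.03,0,0],[-0.03,0,0],[-0.03,0,0],[-0.03,0,0],[-0.03,0,0],[-0.03,0,0],[-0.03,0,0],[-0.03,0,0]]}'
python3 - <<'E'
from h import *
w=manip.get_image("wrist");discs(w)
# black dot between fingers
hsv=cv2.cvtColor(w["pixels"],cv2.COLOR_BGR2HSV);m=cv2.inRange(hsv,(12,100,100),(28,255,255))
p=np.argwhere(m[220:400,240:320])[:,::-1]+[240,220];print(p.min(0),p.max(0))
cv2.imwrite("pics/w9.png",w["pixels"][180:400,130:430])
go(wp(-78.7,-4.5,2,.068,36),wp(0,0,2,.068,24))
E
```

```text
clock: 12.8
position: [0.5852, 0.1461, 0.0739]
ee_rot: [-0.41, -0.572, -0.413, 0.578]
contact_force: [-0.2, 0.5, -0.9]
width: 0.0162
disc [-150.6   87.2] size [27.6 22.7] px [474. 200.]
disc [-82.3  -6.9] size [39.4 25.2] px [281. 315.]
[261 285] [304 343]
t 12.85 tcp tray [[-113.6   -9. ]] z 0.0756 w 0.0168 F [-0.5  0.4  0.2]
[ 0.76  0.33 -0.1 ] [-0.004  0.003  0.005]
[0.79 0.54 8.98] [-0.004  0.003  0.005]
```

View pics/w9.png

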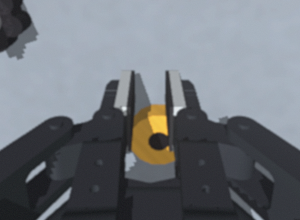

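The dot is at full pixel (288,321), 8 px right of the mid-line, so I shift +4 mm along tool y, then lower.

```bash
python3 -m creep '{"delta_pos":[[0.3,0.4,-0.2],[0.6,0.4,-0.2],[0.7,0.4,-0.2],[0.7,0.4,-0.2]],"dr":[[0,0,0],[0,0,0],[0,0,0],[0,0,0]]}'
python3 - <<'E'
from h import *
w=manip.get_image("wrist");discs(w)
go(wp(-78.7,-4.5,2,.068,36),wp(10,1,2,.068,24))
E
```

```text
clock: 13.25
position: [0.5932, 0.1473, 0.0716]
ee_rot: [0.411, 0.575, 0.411, -0.575]
contact_force: [-1.0, 0.4, -0.1]
width: 0.0164
disc [-150.7   88. ] size [27.8 23.3] px [461. 207.]
disc [-82.3  -2.2] size [40.  27.9] px [279. 323.]
t 13.3 tcp tray [[-117.1   -3.1]] z 0.0716 w 0.0163 F [ 0.4 -0.7 -0.2]
[ 0.36 -0.27  0.23] [-0.004 -0.    -0.001]
[3.600e-01 1.000e-02 1.032e+01] [-0.004 -0.    -0.001]
```

```bash
python3 -m creep '{"delta_pos":[[0.3,-0.2,0],[0.35,-0.2,0.6],[0.35,-0.2,1.5],[0.35,-0.2,2.6],[0.35,-0.15,3.8],[0.35,-0.1,5],[0.35,-0.1,6.2],[0.35,-0.05,7.4],[0.35,0,8.6],[0.35,0,9.8]],"dr":[[0,0,0],[0,0,0],[0,0,0],[0,0,0],[0,0,0],[0,0,0],[0,0,0],[0,0,0],[0,0,0],[0,0,0]]}'
python3 - <<'E'
from h import *
w=manip.get_image("wrist");discs(w)
go((40,2,.068,0),(94.6,2.2,.068,0))
E
```

```text
clock: 14.3
position: [0.5612, 0.0537, 0.0678]
ee_rot: [0.411, 0.575, 0.411, -0.575]
contact_force: [-0.2, 0.9, 0.3]
width: 0.0162
disc [-134.8   84.9] size [11.2 15.7] px [500.  17.]
disc [-138.9   87.6] size [3.3 4. ] px [513.   4.]
disc [5.5 1.5] size [39.5 25.4] px [281. 311.]
t 14.35 tcp tray [[-16.3  -0.3]] z 0.0678 w 0.0161 F [-2.6 -1.5 -0.2]
[-0.01  0.06  5.64] [0.031 0.002 0.001]
[-0.   -0.09 11.09] [0.031 0.002 0.001]
```

```bash
python3 -m creep '{"delta_pos":[[0,0,0.7],[0,0,1.7],[0,0.05,2.8],[0,0.05,3.9],[0,0.05,5],[0,0.05,6],[0,0.05,6.9],[0,0.05,7.6],[0,0,8.2],[0,0,8.2]],"dr":[[0,0,0],[0.01,0,0],[0.02,0,0],[0.03,0,0],[0.03,0,0],[0.03,0,0],[0.03,0,0],[0.03,0,0],[0.03,0,0],[0.03,0,0]]}'
python3 - <<'E'
from h import *
w=manip.get_image("wrist");discs(w)
go((94.6,2.2,.068,0))
E
```

```text
clock: 15.35
position: [0.5345, -0.0236, 0.0677]
ee_rot: [-0.403, -0.581, -0.402, 0.582]
contact_force: [0.3, 0.4, -0.3]
width: 0.0162
disc [92.  3.] size [46.6 26. ] px [280. 319.]
disc [101.2 -94.6] size [ 0.7 24.8] px [104. 332.]
disc [101.4 101.2] size [ 0.  25.9] px [458. 333.]
disc [145.9 -61.3] size [41.  36.8] px [177. 393.]
disc [146.6  66.8] size [39.5 35.5] px [384. 395.]
t 15.4 tcp tray [[63.2  2.3]] z 0.0678 w 0.0161 F [ 0.4 -1.4  1.1]
[-0.02 -0.01  3.14] [0.001 0.    0.   ]
```

```bash
python3 -m creep '{"delta_pos":[[0,0,0.4],[0,0,0.9],[0,0,1.4],[0,0,1.9],[0,0,2.4],[0,0,2.8],[0,0,3.2],[0,0,3.2]],"dr":[[0,0,0],[0,0,0],[0,0,0],[0,0,0],[0,0,0],[0,0,0],[0,0,0],[0,0,0]]}' && python3 -m creep '{"delta_pos":[[0,0,-0.8],[0,0,-2.5],[-2,0,-4],[-6,0,-5],[-10,0,-7],[-12,0,-10],[-12,0,-10],[-12,0,-10],[-12,0,-10],[-12,0,-10]],"dr":[[0,0,0],[0,0,0],[0,0,0],[0,0,0],[0,0,0],[0,0,0],[0,0,0],[0,0,0],[0,0,0],[0,0,0]]}'
python3 - <<'E'
from h import *
w=manip.get_image("scene");t=manip.get_image("top")
cv2.imwrite("pics/w10.png",np.hstack([cv2.resize(t["pixels"][130:290,140:340],(400,320)),cv2.resize(w["pixels"][130:270,220:395],(400,320))]))
d=t["depth"];sl=d[222:242,286:304];print(sl.min(),sl.max());discs(t);go()
E
```

```text
clock: 16.2
position: [0.5234, -0.0534, 0.0677]
ee_rot: [-0.403, -0.581, -0.403, 0.582]
contact_force: [0.3, 0.7, -0.5]
width: 0.0163
clock: 17.2
position: [0.5577, 0.0402, 0.1863]
ee_rot: [-0.402, -0.58, -0.403, 0.582]
contact_force: [0.7, -0.5, 0.0]
width: 0.0162
0.0 1.214154
t 17.3 tcp tray [[-4.4  1.8]] z 0.1867 w 0.0163 F [-0.3  0.   0.1]
```

View pics/w10.png

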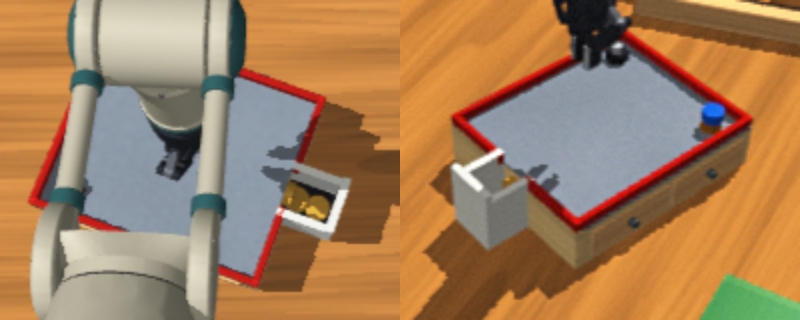

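The tray floor is empty and the gold is all in the slot, but the scene view shows gold fairly high near the gate (508,180). I'll check its height with depth.

Run:
```python
from h import *
t=manip.get_image("top");sc=manip.get_image("scene")
for n,im in(("top",t),("scene",sc)):
    K=im["intrinsics"];Rm=cv2.Rodrigues(np.float64(im["rvec"]))[0];tv=np.ravel(im["tvec"])
    v,u=np.mgrid[:420,:560];d=im["depth"]
    P=(np.stack([(u-K[0,2])/K[0,0]*d,(v-K[1,2])/K[1,1]*d,d],-1)-tv)@Rm
    hsv=cv2.cvtColor(im["pixels"],cv2.COLOR_BGR2HSV);m=cv2.inRange(hsv,(14,110,60),(28,255,255))>0
    T=tray(P.reshape(-1,3)).reshape(420,560,2)
    k=m&(T[...,0]>100)&(T[...,0]<182)&(abs(T[...,1])<28)&(d>0)
    x=T[k,0]-142.5;z=P[k][:,2]*1000-6;y=T[k,1]
    print(n,k.sum(),"z max",np.percentile(z,[5,50,95,100]).round(1))
    for a in range(-36,36,8):
        q=(x>=a)&(x<a+8)
        if q.sum():print(a,q.sum(),"y",y[q].mean().round(),"z",np.percentile(z[q],[0,50,100]).round(1))
cv2.imwrite("pics/w11.png",np.hstack([cv2.resize(t["pixels"][210:255,270:325],(440,360),interpolation=2),cv2.resize(sc["pixels"][190:240,240:290],(360,360),interpolation=2)]))
```

```text
top 269 z max [ 8.8 16.9 49.  53.5]
-36 22 y 0.0 z [ 2.3 47.6 53.3]
-28 42 y -1.0 z [12.7 44.3 53.5]
-20 38 y 0.0 z [13.1 18.9 27.2]
-12 32 y -1.0 z [14.9 22.7 26.3]
-4 28 y -0.0 z [-1.3 15.7 27. ]
4 32 y -1.0 z [ 7.7 11.5 16.6]
12 37 y 1.0 z [ 6.6 11.8 17.4]
20 30 y -1.0 z [ 5.9 12.7 16.4]
28 8 y -1.0 z [-1.4 11.3 14.1]
scene 35 z max [31.5 45.3 51.1 52.5]
-36 17 y -13.0 z [30.7 44.5 52.5]
-28 12 y -3.0 z [27.1 47.  51.7]
-20 6 y -3.0 z [36.2 44.2 50.8]
```

The third disc stands on edge against the gate-side wall. Its gold spans about z 17–52 mm above the slot bottom, so its origin is at about 35 mm, under the 50 mm limit, and the wall holds x ≥ -32.5 mm. I'll wait a second, confirm that nothing is moving, check the bystanders and hand in.

```bash
cat > chk.py <<'E'
from h import *
t0=cv2.imread("pics/top0.png")
t=manip.get_image("top");s=manip.get_image("scene");s0=cv2.imread("pics/sc0.png")
np.save("/tmp/n.npy",t["pixels"])
K=t["intrinsics"]
df=cv2.absdiff(s["pixels"],s0).max(2)
for n,(x0,y0,x1,y1) in dict(tin=(130,280,185,345),tape=(225,285,272,328),spat=(158,242,225,282),squee=(320,120,410,155),jar=(350,172,366,192),knob=(308,145,322,162)).items():print(n,"changed frac",(df[y0:y1,x0:x1]>40).mean().round(3))
E
python3 chk.py; cp /tmp/n.npy /tmp/n1.npy
python3 -m creep '{"delta_pos":[[-2,0,0],[-2,0,0],[-2,0,0],[-2,0,0],[-2,0,0],[-2,0,0],[-2,0,0],[-2,0,0]],"dr":[[0,0,0],[0,0,0],[0,0,0],[0,0,0],[0,0,0],[0,0,0],[0,0,0],[0,0,0]]}'; python3 chk.py
python3 - <<'E'
import numpy as np
a,b=np.load("/tmp/n1.npy").astype(int),np.load("/tmp/n.npy").astype(int)
print("slot change",abs(a-b)[215:250,278:318].max(2).max(), (abs(a-b)[215:250,278:318].max(2)>25).sum())
E
```

```text
tin changed frac 0.101
tape changed frac 0.099
spat changed frac 0.247
squee changed frac 0.002
jar changed frac 0.0
knob changed frac 0.168
clock: 18.3
position: [0.5588, 0.0408, 0.2076]
ee_rot: [-0.403, -0.581, -0.403, 0.581]
contact_force: [0.6, 1.0, -0.9]
width: 0.0163
tin changed frac 0.1
tape changed frac 0.1
spat changed frac 0.273
squee changed frac 0.003
jar changed frac 0.0
knob changed frac 0.025
slot change 98 111
```

The changes could be the arm's shadow, so I compare geometry rather than brightness.

```bash
python3 -m creep '{"delta_pos":[[0,0,0],[0,0,0],[0,0,0],[0,0,0],[0,0,0]],"dr":[[0,0,0],[0,0,0],[0,0,0],[0,0,0],[0,0,0]]}' >/dev/null
python3 - <<'E'
from h import *
s=manip.get_image("scene")["pixels"];t=manip.get_image("top");a=cv2.imread("pics/sc0.png");t0=cv2.imread("pics/top0.png")
def cen(im,b,lo,hi):
    x0,y0,x1,y1=b;m=cv2.inRange(cv2.cvtColor(im[y0:y1,x0:x1],cv2.COLOR_BGR2HSV),lo,hi);p=np.argwhere(m);return p.mean(0).round(1)[::-1],len(p)
for n,im0,im1,b,lo,hi in[("tin",t0,t["pixels"],(425,210,495,270),(100,150,40),(130,255,255)),("tape",t0,t["pixels"],(365,160,415,210),(26,150,60),(34,255,255)),
 ("spat blade",t0,t["pixels"],(355,195,400,240),(0,0,60),(180,60,255)),("jar",a,s,(345,165,370,195),(100,150,40),(130,255,255)),("knob",a,s,(305,143,325,164),(0,0,0),(180,255,60))]:
    print(n,cen(im0,b,lo,hi),cen(im1,b,lo,hi))
K=t["intrinsics"];Z=[]
for i in range(3):
    im=manip.get_image("top");Z.append(im["depth"][215:250,278:318].copy())
print("slot depth drift over frames",[float(np.median(abs(Z[0]-z))) for z in Z],[int((abs(Z[0]-z)>.01).sum()) for z in Z])
P=[im["pixels"],t["pixels"]];d=abs(P[0].astype(int)-P[1])[215:250,278:318].max(2);print("pix change",(d>25).sum())
d=im["depth"];Rm=cv2.Rodrigues(np.float64(im["rvec"]))[0];v,u=np.mgrid[:420,:560]
Q=(np.stack([(u-K[0,2])/K[0,0]*d,(v-K[1,2])/K[1,1]*d,d],-1)-np.ravel(im["tvec"]))@Rm
T=tray(Q.reshape(-1,3)).reshape(420,560,2);m=cv2.inRange(cv2.cvtColor(im["pixels"],cv2.COLOR_BGR2HSV),(14,110,60),(28,255,255))>0
k=m&(T[...,0]>100)&(T[...,0]<182)&(abs(T[...,1])<28)&(d>0);x=T[k,0]-142.5;z=Q[k][:,2]*1e3-6
for c in range(-36,36,8):
    q=(x>=c)&(x<c+8)
    if q.sum():print(c,q.sum(),np.percentile(z[q],[0,50,100]).round(1))
print(manip.get_state()["clock"])
E
```

```text
tin (array([14.4, 35.9]), 255) (array([14.4, 35.9]), 255)
tape (array([25.2, 25.1]), 355) (array([25.2, 24.9]), 359)
spat blade (array([23.6, 23.5]), 800) (array([23.6, 23.3]), 780)
jar (array([11.5, 14.4]), 81) (array([11.4, 14.4]), 80)
knob (array([ 9.2, 11.6]), 58) (array([6. , 8.5]), 98)
slot depth drift over frames [0.0, 0.0021383166313171387, 0.002246379852294922] [0, 16, 19]
pix change 0
-36 20 [ 1.4 46.5 50.4]
-28 43 [-1.3 45.2 53.2]
-20 38 [13.7 18.7 25.4]
-12 34 [14.3 22.4 27. ]
-4 28 [ 2.6 15.2 26.6]
4 35 [ 0.8 13.1 17.3]
12 37 [ 8.9 12.2 17.2]
20 30 [-3.8 11.9 16.4]
28 8 [-0.3 10.  14.5]
19.15
```

```bash
python3 -c "
from rig import manip
print(manip.sign_off())"
```

```text
the job is handed in; nothing more can be done
None
```

I swept disc_a, then disc_b, then disc_c along the tray floor and through the gate. I used the two fingertips set 16 mm apart as a cradle, and never gripped or lifted a disc. I handed in at about 19 s on the robot's clock, and sign-off gave no verdict.

**Discs:** All three are in the slot and the tray floor is clear. Two lie at the bottom. The third, disc_c, stands on edge against the gate-side wall, at about 17–53 mm above the slot bottom. That is wholly below the floor level of 59 mm, and I put its origin at about 35 mm, inside the 50 mm limit. The last frames showed no pixel change in the slot, so the discs look at rest.

**Robot:** The gripper is above the tray at about z 0.21 m and touches nothing.

**Bystanders:** The ink tin, tape roll, spatula and ink jar show no shift beyond 0.2 px. The squeegee's image region was unchanged.

**Checks that disagreed:**
- The star knob's mask in the scene view changed (58 to 98 dark pixels). I put this down to the gripper and its shadow being close to it in that view. The earlier top views showed the knob unmoved, and the arm never came close to it.
- An image comparison taken while the arm was moving showed 111 changed pixels in the slot. With the arm still, there were none.
- The wrist camera and the top view differed by about 2–3 mm on the tray's position. I used the wrist-camera values to line up with the gate.

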